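# Find and open the pivot hatch of the bench service duct

### The arm

A 6-joint arm with a two-finger parallel gripper is mounted at the origin on the work surface; the furniture and walls round the work are solid. World frame = base frame: x ahead of the robot, y to its left, z up, the work surface at z = 0. Lengths are in mm, angles in rad, forces in N, time in s.
With the tool pointing down it reaches from about 275 to 750 mm from the base axis. Payload 10.2 kg.
Tool frame: the origin (TCP) lies where the fingers leave the gripper's body, on its centre line; the fingertips stand 73 mm ahead of it and the grasp point (between the pads) lies 54 mm ahead of it; z points along the fingers, y is the line along which they close (so a half turn about z gives the same grasp; the last joint's range is limited). The gripper opens to 85 mm and grips with 20 to 120 N. Pads are 22 mm wide; open, the fingers measure 114 mm over their backs; the gripper's body (76 mm by 85 mm) begins 54 mm behind the grasp point. The pads swing forward as they close: fully open they stand 13 mm farther back than shut.
Start: joints at [1.015, 0.313, 1.498, -0, 1.331, -0.223], TCP at [171.526, 496.196, 303.894] pointing down, gripper open.
Joint ranges: [-2.94, 2.94], [-0.97, 2.17], [0.19, 2.56], [-1.23, 4.37], [0.02, 3.11], [-2.88, 2.88]. Speed limits (rad/s): [2.39, 2.39, 3.01, 3.14, 3.14, 3.14].

### API

Orientations are given as a unit quaternion [w, x, y, z].
In Python, from rig import ctrl gives the robot as it stands.
- The arm moves only by the shell command python3 -m creep 'ROWS' [OPENING] [FORCE]. ROWS is JSON, a list that holds one entry, the list of rows, each a list of 6 numbers: the shift along the world's x, y, z in units of 25 mm (1.0 is 25 mm), then the turn, a rotation vector about the world's x, y, z in units of 5 degrees (1.0 is 5 degrees). In form: [[[x, y, z, ax, ay, az], ...]]. A call has 1 to 20 rows; each row is the pose to reach, as a shift and turn from the pose commanded when the call began; what a row does not reach only later rows make up. A row lasts 1/12 s, in which the tool goes at most 41.7 mm and 7.16 degrees, less where a joint would pass 70% of its speed; a pose out of reach is approached as far as the arm can. A call with a gripper value outside its range is refused whole. OPENING is the finger opening in mm, from 0 to 85.4, set as the call begins (- or left out, the last holds). The fingers move at their own pace and stop on an object; FORCE is the grip in N (left out, the last holds). Time passes only in rows, so rows that repeat a pose let the fingers close. It gives the time, the measured TCP pose, the force, the opening and the grip force at its end, in the units of the state.
- ctrl.sense(): the state, without advancing time (a new reading comes with each control period).
- ctrl.capture(name): name is "scene" or "top" or "wrist"; returns a dict with "image" (420x560x3 uint8, red, green, blue), "fx", "fy", "cx", "cy" (pixels), "R" (3x3) and "t" (3): a world point X has camera coordinates R X + t. Camera axes: x right, y down, z forward; pixel columns grow to the right and rows downward; lengths in mm; the calibration is good to about 2 mm. A picture is of the moment at which its call begins. There is no depth.
- ctrl.finish_job(): hands the job in; it is judged then, once.
The state is a dict: "time_s": time; "joints": joint angles; "dq": joint speeds; "tau": joint torques, N m; "eef_pos": TCP position; "ee_rot": TCP orientation; "force": force on the tool from outside, world axes, zero at the start; "wrist_torque": the same for the moment, N m; "grip_width": opening from 0.0 (shut) to 1.0 (fully open); "grip_force": force on a finger pad.
Only numpy, scipy, OpenCV 4.12 (cv2) and the standard library are available. Lean on these libraries where they do the work, as an engineer would, in place of code of your own. Each camera call takes 0.05 s, during which the arm holds its last target. There are 200 camera calls.

### The job

Under the four identical wooden covers of the grey service duct runs the bench's outlet strip; three covers are packed solid and one is a pivot hatch. Press lightly with the fingertips near the far edge of one cover after another until you find the one that rocks, then push it on round with the fingers until it stands fully open, and leave it open. Only press and push: do not pinch a cover between the fingers, and do not move the loose things on the bench.

Things in the scene. Friction and masses are not known exactly. Their poses are not given: they have to be found in the camera images.
- duct: grey service duct fixed on the bench, 126 x 356 x 84 mm high. Origin under its centre; x points to its far side, away from the robot, y to the left along it, z up. Four like wooden covers lie side by side along y, 82 mm apart, flush with its 12 mm walls. Under the covers' far part it is clear from 20 mm above the bench for fingers to follow; its far wall begins 45 mm behind the covers' pins.
- cover_1 (a joint): angle of cover 1 (1 is leftmost, 4 rightmost), rad: 0 closed and flush, grows as the far edge goes down and the near edge up, 1.45 at the stop, almost upright. The free cover turns under 2 to 4 N on its far part (it does not give if pressed nearer than its pin) and stays at the angle where it is left; a packed one gives less than 0.05 rad.
- cover_1_press (a point): point on the top face of cover 1, the place to press: midway across, 14 mm from the far edge, 28 mm beyond the pin, 84 mm above the bench when closed; it turns with the cover, axes as the duct's when closed. A cover is 96 (duct x) x 78 x 12 mm, 3 to 4 mm gap round it; its hidden pin runs along duct y, 7 mm below the top face, 42 mm from the far and 54 mm from the near edge.
- cover_2 (a joint): angle of cover 2 (1 is leftmost, 4 rightmost), rad: 0 closed and flush, grows as the far edge goes down and the near edge up, 1.45 at the stop, almost upright. The free cover turns under 2 to 4 N on its far part (it does not give if pressed nearer than its pin) and stays at the angle where it is left; a packed one gives less than 0.05 rad.
- cover_2_press (a point): point on the top face of cover 2, the place to press: midway across, 14 mm from the far edge, 28 mm beyond the pin, 84 mm above the bench when closed; it turns with the cover, axes as the duct's when closed. A cover is 96 (duct x) x 78 x 12 mm, 3 to 4 mm gap round it; its hidden pin runs along duct y, 7 mm below the top face, 42 mm from the far and 54 mm from the near edge.
- cover_3 (a joint): angle of cover 3 (1 is leftmost, 4 rightmost), rad: 0 closed and flush, grows as the far edge goes down and the near edge up, 1.45 at the stop, almost upright. The free cover turns under 2 to 4 N on its far part (it does not give if pressed nearer than its pin) and stays at the angle where it is left; a packed one gives less than 0.05 rad.
- cover_3_press (a point): point on the top face of cover 3, the place to press: midway across, 14 mm from the far edge, 28 mm beyond the pin, 84 mm above the bench when closed; it turns with the cover, axes as the duct's when closed. A cover is 96 (duct x) x 78 x 12 mm, 3 to 4 mm gap round it; its hidden pin runs along duct y, 7 mm below the top face, 42 mm from the far and 54 mm from the near edge.
- cover_4 (a joint): angle of cover 4 (1 is leftmost, 4 rightmost), rad: 0 closed and flush, grows as the far edge goes down and the near edge up, 1.45 at the stop, almost upright. The free cover turns under 2 to 4 N on its far part (it does not give if pressed nearer than its pin) and stays at the angle where it is left; a packed one gives less than 0.05 rad.
- cover_4_press (a point): point on the top face of cover 4, the place to press: midway across, 14 mm from the far edge, 28 mm beyond the pin, 84 mm above the bench when closed; it turns with the cover, axes as the duct's when closed. A cover is 96 (duct x) x 78 x 12 mm, 3 to 4 mm gap round it; its hidden pin runs along duct y, 7 mm below the top face, 42 mm from the far and 54 mm from the near edge.
- mug: white mug, 80 mm across, 91 mm high, near the duct's right end; origin under its centre. Bystander.
- masking_tape: roll of masking tape lying flat, 104 mm across, 25 mm high, near the duct's left end; origin under its centre. Bystander.
- wax_tin: round green tin, 86 mm across, 35 mm high, in front of the duct to the left; origin under its centre. Bystander.
- sanding_block: cork sanding block, 116 x 64 x 32 mm, in front of the duct; origin under its centre. Bystander.
- dowel_1: thin dowel lying on the bench, 140 x 16 mm, to the right; origin under its middle. Bystander.
- dowel_2: thick dowel lying on the bench, 100 x 25 mm, to the right; origin under its middle. Bystander.

How it is judged:
By the outcome, as a careful person would: the job done as asked, in the order asked, and still so for the second after the job is handed in, with the robot touching nothing.
It also fails if it takes over 51 s, if anything falls off the work surface, if the arm or the gripper's body presses on something with over 40 N, if the wrist force passes 120 N, or if a joint passes its speed limit or range.

## Working session

There is one attempt and no reset: what is moved stays moved. The work goes in short steps, Python scripts to look and compute and a shell command to move; the robot and the scene stay as the last step left them, time stands still between calls to the robot, and variables do not carry over. Pictures are saved under pics/ and viewed, at most 10 in all, crops included, and the job is handed in when it is done.

```bash
mkdir -p pics
python3 - <<'E'
from rig import ctrl
import cv2,numpy as np
for n in("scene","top"):
    c=ctrl.capture(n);cv2.imwrite(f"pics/{n}0.png",c["image"][:,:,::-1])
    print(n,c["fx"],c["cx"],c["cy"],np.round(c["R"],3).tolist(),np.round(c["t"],1).tolist())
print(ctrl.sense())
E
```

```text
scene 411.8918837652906 291.1516533573628 214.64498518376988 [[0.77, -0.637, -0.018], [-0.352, -0.401, -0.845], [0.531, 0.658, -0.534]] [-406.8, 214.8, 900.2]
top 412.6550492499136 283.1857142463518 206.0947299670173 [[0.023, -1.0, 0.0], [-0.981, -0.023, -0.194], [0.194, 0.004, -0.981]] [-44.0, 501.7, 1373.1]
{'time_s': 0.1, 'joints': array([ 1.01458066e+00,  3.13414733e-01,  1.49837078e+00, -3.48268554e-05,
        1.33100969e+00, -2.23393353e-01]), 'dq': array([ 0.00061975, -0.00109604, -0.00415001, -0.00067855,  0.00104396,
        0.00151867]), 'tau': array([ 2.07828940e-03, -4.12902832e+01, -2.60140157e+01, -1.52420639e-04,
        3.07759343e-03, -4.30683269e-05]), 'eef_pos': array([171.45581623, 496.05322936, 303.3780291 ]), 'ee_rot': array([-2.12844045e-04,  1.65640040e-01,  9.86186096e-01, -5.62593798e-04]), 'force': array([ 0.03858684,  0.60963774, -0.39980148]), 'wrist_torque': array([-0.019894  , -0.001976  , -0.04657743]), 'grip_force': 0.0, 'grip_width': 0.9983073636925356}
```

View pics/top0.png

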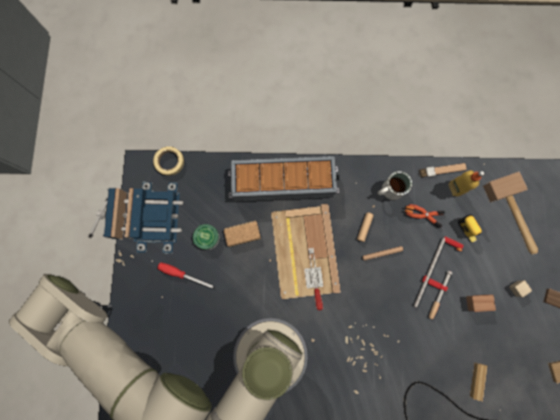

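View pics/scene0.png

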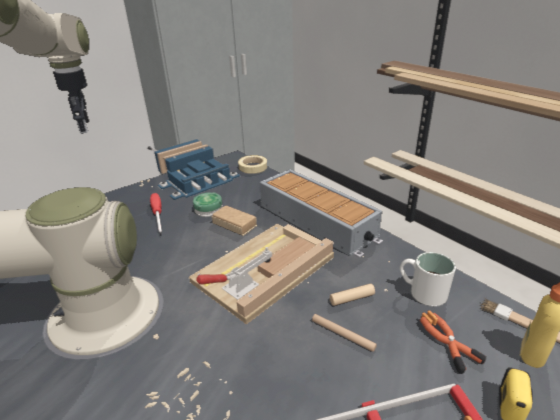

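The top view shows the duct at about px (228–340, 157–200), with wooden covers at (237–336, 162–193). The tape is at (168,160) and the mug at (397,185). Next I'll measure the cover mask on the z=84 plane.

```bash
cat > h.py <<'E'
import numpy as np,cv2
from rig import ctrl
def ray(c,px,z):
    px=np.atleast_2d(px).astype(float);R=np.array(c["R"]);t=np.array(c["t"])
    d=np.c_[(px[:,0]-c["cx"])/c["fx"],(px[:,1]-c["cy"])/c["fy"],np.ones(len(px))]@R
    o=-R.T@t; return o+d*((z-o[2])/d[:,2])[:,None]
def proj(c,X):
    p=np.atleast_2d(X)@np.array(c["R"]).T+np.array(c["t"])
    return np.c_[p[:,0]/p[:,2]*c["fx"]+c["cx"],p[:,1]/p[:,2]*c["fy"]+c["cy"]]
def covers(c,box):
    x0,y0,x1,y1=box;im=cv2.cvtColor(c["image"],cv2.COLOR_RGB2HSV)
    m=np.zeros(im.shape[:2],np.uint8);s=cv2.inRange(im,(4,90,60),(20,255,255));m[y0:y1,x0:x1]=s[y0:y1,x0:x1]
    m=cv2.morphologyEx(m,cv2.MORPH_CLOSE,np.ones((7,7)))
    k=max(cv2.findContours(m,0,2)[0],key=cv2.contourArea)
    P=ray(c,k[:,0],84)
    r=cv2.minAreaRect(P[:,:2].astype(np.float32));return r,cv2.boxPoints(r)
E
python3 - <<'E'
from h import *
for n,b in(("top",(225,150,345,205)),("scene",(255,165,385,240))):
    r,B=covers(ctrl.capture(n),b);print(n,r,B.round().tolist())
E
```

```text
top ((601.1265258789062, -30.625045776367188), (96.51696014404297, 324.4317626953125), 3.7717154026031494) [[542.0, 128.0], [564.0, -196.0], [660.0, -189.0], [639.0, 134.0]]
scene ((596.4993286132812, -33.867645263671875), (93.66865539550781, 322.2750549316406), 3.812323570251465) [[539.0, 124.0], [560.0, -198.0], [654.0, -192.0], [633.0, 130.0]]
```

```bash
python3 -m creep '[[[9,-8,0,0,0,2.3],[18.1,-16.1,0,0,0,4.6],[18.1,-16.1,0,0,0,4.6],[18.1,-16.1,0,0,0,4.6],[18.1,-16.1,0,0,0,4.6],[18.1,-16.1,0,0,0,4.6],[18.1,-16.1,0,0,0,4.6],[18.1,-16.1,0,0,0,4.6],[18.1,-16.1,0,0,0,4.6],[18.1,-16.1,0,0,0,4.6],[18.1,-16.1,0,0,0,4.6],[18.1,-16.1,0,0,0,4.6],[18.1,-16.1,-3,0,0,4.6],[18.1,-16.1,-3,0,0,4.6],[18.1,-16.1,-3,0,0,4.6],[18.1,-16.1,-3,0,0,4.6],[18.1,-16.1,-3,0,0,4.6],[18.1,-16.1,-3,0,0,4.6],[18.1,-16.1,-3,0,0,4.6],[18.1,-16.1,-3,0,0,4.6]]]' 0
python3 - <<'E'
from h import *
c=ctrl.capture("wrist");cv2.imwrite("pics/w1.png",c["image"][:,:,::-1])
s=ctrl.sense();print(s["eef_pos"],s["ee_rot"],s["force"],s["joints"])
u=np.array([.998,.066]);v=np.array([-.066,.998])
for k in(123,41,-41,-123):
    p=np.array([599,-32])+34*u+k*v;print(k,p,proj(c,[*p,84]))
E
```

```text
time_s: 1.87
eef_pos: [623.6, 94.7, 230.1]
ee_rot: [0.001, -0.035, 0.999, 0.0]
force: [-0.8, -0.4, -0.4]
grip_width: 0.001
grip_force: 0.0
[623.65351576  94.68821076 230.08336906] [ 7.74830663e-04 -3.49519219e-02  9.99388695e-01 -7.03910731e-06] [-0.48937411  0.18379404 -1.06848611] [-3.47798702e-02  6.04356105e-01  1.25275444e+00  9.79713049e-05
  1.28293523e+00 -1.67552204e+00]
123 [624.814  92.998] [[274.09906316 226.84989316]]
41 [630.226  11.162] [[155.90995411 226.64777253]]
-41 [635.638 -70.674] [[ 37.66242243 226.44555199]]
-123 [ 641.05 -152.51] [[-80.6435752  226.24323146]]
```

View pics/w1.png

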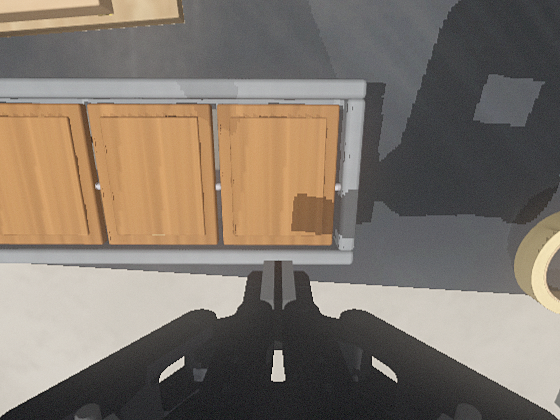

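The wrist view shows cover 1 at px x 217–340, y 104–246, with its far edge at the bottom. The predicted press point (274,227) agrees with what the picture shows. I'll descend to just above it.

```bash
python3 -m creep '[[[0,0.06,-1.4,0,0,0],[0,0.06,-2.4,0,0,0],[0,0.06,-2.76,0,0,0],[0,0.06,-2.76,0,0,0],[0,0.06,-2.76,0,0,0],[0,0.06,-2.76,0,0,0]]]'; python3 -m creep '[[[0,0,-0.04,0,0,0],[0,0,-0.08,0,0,0],[0,0,-0.12,0,0,0],[0,0,-0.12,0,0,0],[0,0,-0.12,0,0,0]]]'
```

```text
time_s: 2.42
eef_pos: [624.6, 95.3, 161.9]
ee_rot: [0.002, -0.034, 0.999, -0.0]
force: [0.3, -0.2, -0.4]
grip_width: 0.003
grip_force: 0.0
time_s: 2.83
eef_pos: [624.1, 95.2, 157.0]
ee_rot: [0.0, -0.034, 0.999, -0.0]
force: [0.3, 0.3, 0.2]
grip_width: -0.004
grip_force: 0.0
```

Contact is expected at about TCP z 157, so I'll go on in 1 mm steps.

```bash
python3 -m creep '[[[0,0,-0.04,0,0,0],[0,0,-0.04,0,0,0],[0,0,-0.04,0,0,0]]]' | egrep 'eef_p|force'; python3 -m creep '[[[0,0,-0.04,0,0,0],[0,0,-0.04,0,0,0],[0,0,-0.04,0,0,0]]]'| egrep 'eef_p|force'
```

```text
eef_pos: [624.1, 95.2, 156.4]
force: [-0.2, 0.1, 4.6]
grip_force: 2.4
eef_pos: [624.1, 95.2, 156.3]
force: [-5.1, -0.6, 10.9]
grip_force: 5.8
```

Cover 1 is packed: 11 N and it does not give. On to cover 2.

```bash
python3 -m creep '[[[0,0,0.4,0,0,0],[0.1,-1.5,0.5,0,0,0],[0.22,-3.27,0.5,0,0,0],[0.22,-3.27,0.5,0,0,0],[0.22,-3.27,0.5,0,0,0],[0.22,-3.27,0.3,0,0,0],[0.22,-3.27,0.1,0,0,0],[0.22,-3.27,0.1,0,0,0],[0.22,-3.27,0.1,0,0,0]]]' | egrep 'eef_p|force'; python3 -m creep '[[[0,0,-0.05,0,0,0],[0,0,-0.1,0,0,0],[0,0,-0.1,0,0,0],[0,0,-0.1,0,0,0]]]'| egrep 'eef_p|force'
```

```text
eef_pos: [629.3, 14.6, 156.9]
force: [0.4, 0.1, -1.2]
grip_force: 0.0
eef_pos: [629.4, 14.4, 156.3]
force: [-4.7, 2.3, 12.5]
grip_force: 6.1
```

Cover 2 is packed as well. On to cover 3.

```bash
python3 -m creep '[[[0,0,0.4,0,0,0],[0.1,-1.5,0.5,0,0,0],[0.22,-3.38,0.5,0,0,0],[0.22,-3.38,0.5,0,0,0],[0.22,-3.38,0.5,0,0,0],[0.22,-3.38,0.3,0,0,0],[0.22,-3.38,0.1,0,0,0],[0.22,-3.38,0.1,0,0,0],[0.22,-3.38,0.1,0,0,0]]]' | egrep 'eef_p|force'; python3 -m creep '[[[0,0,-0.04,0,0,0],[0,0,-0.08,0,0,0],[0,0,-0.08,0,0,0],[0,0,-0.08,0,0,0]]]'| egrep 'eef_p|force'
```

```text
eef_pos: [634.9, -69.7, 156.9]
force: [0.3, -0.4, -0.8]
grip_force: 0.0
eef_pos: [635.0, -70.1, 156.4]
force: [-3.5, 3.8, 8.9]
grip_force: 4.3
```

Cover 3 is packed. On to cover 4.

```bash
python3 -m creep '[[[0,0,0.4,0,0,0],[0.1,-1.5,0.5,0,0,0],[0.22,-3.3,0.5,0,0,0],[0.22,-3.3,0.5,0,0,0],[0.22,-3.3,0.5,0,0,0],[0.22,-3.3,0.3,0,0,0],[0.22,-3.3,0.1,0,0,0],[0.22,-3.3,0.1,0,0,0],[0.22,-3.3,0.1,0,0,0]]]' | egrep 'eef_p|force'; python3 -m creep '[[[0,0,-0.05,0,0,0],[0,0,-0.1,0,0,0],[0,0,-0.1,0,0,0],[0,0,-0.1,0,0,0]]]'| egrep 'eef_p|force'
```

```text
eef_pos: [640.5, -152.4, 157.5]
force: [0.3, -0.0, -0.3]
grip_force: 0.0
eef_pos: [640.7, -153.3, 155.7]
force: [0.2, 1.7, 2.0]
grip_force: 1.1
```

```bash
python3 -m creep '[[[0,0,-0.06,0,0,0],[0,0,-0.12,0,0,0],[0,0,-0.12,0,0,0],[0,0,-0.12,0,0,0]]]'| egrep 'time|eef_p|force'
```

```text
time_s: 6.92
eef_pos: [640.8, -153.6, 152.6]
force: [3.0, 2.7, 2.6]
grip_force: 2.1
```

Cover 4 gives under 2–3 N, so it is the hatch. I'll follow it round while tilting the tool 10° to keep the gripper body off the rising near edge.

```bash
python3 -m creep '[[[0,0,-0.12,0,0,0],[0,0,-0.24,0,0,0],[0.1,0,-0.34,0,0.4,0],[0.2,0,-0.44,-0.05,0.9,0],[0.3,0,-0.54,-0.1,1.4,0],[0.4,0,-0.62,-0.13,2,0],[0.43,0,-0.66,-0.13,2,0],[0.43,0,-0.66,-0.13,2,0]]]'| egrep 'time|eef_p|force'
python3 -m creep '[[[-0.04,0,-0.05,0,0,0],[-0.08,0,-0.1,0,0,0],[-0.12,0,-0.14,0,0,0],[-0.12,0,-0.14,0,0,0],[-0.12,0,-0.14,0,0,0]]]'
python3 - <<'E'
from h import *
c=ctrl.capture("scene");i=c["image"][150:290,230:420,::-1];cv2.imwrite("pics/s2.png",cv2.resize(i,None,fx=4,fy=4,interpolation=2))
E
```

```text
time_s: 7.58
eef_pos: [651.1, -153.6, 134.7]
force: [1.8, 0.5, -0.4]
grip_force: 0.7
time_s: 8.0
eef_pos: [648.3, -153.8, 132.1]
ee_rot: [-0.086, -0.034, 0.996, -0.003]
force: [7.2, 0.8, -1.2]
grip_width: 0.0
grip_force: 2.6
```

View pics/s2.png

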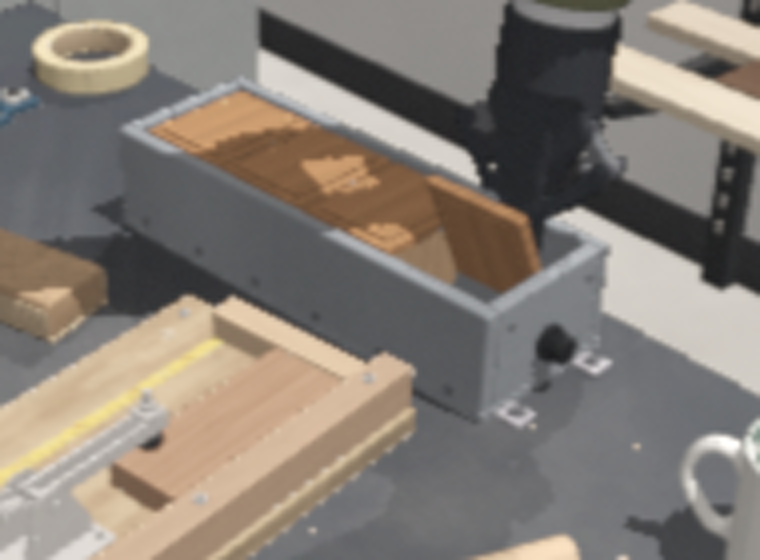

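The zoomed view shows cover 4 (crop px 430–540, 175–290) standing at a steep angle with the fingers behind it. Now I'll push it to the stop.

```bash
python3 -m creep '[[[-0.05,0,-0.06,0,0,0],[-0.1,0,-0.12,0,0,0],[-0.12,0,-0.12,0,0,0],[-0.12,0,-0.12,0,0,0]]]'| egrep 'time|eef_p|force'
python3 -m creep '[[[-0.04,0,0,0,0,0],[-0.08,0,0,0,0,0],[-0.08,0,0,0,0,0],[-0.08,0,0,0,0,0]]]'| egrep 'time|eef_p|force'
```

```text
time_s: 8.38
eef_pos: [645.0, -153.9, 129.2]
force: [4.4, -1.9, -1.7]
grip_force: 2.0
time_s: 8.72
eef_pos: [644.1, -153.9, 129.2]
force: [11.4, -0.7, -4.9]
grip_force: 5.2
```

```bash
python3 -m creep '[[[-0.04,0,0,0,0,0],[-0.08,0,0,0,0,0],[-0.08,0,0,0,0,0],[-0.08,0,0,0,0,0]]]'| egrep 'time|eef_p|force'
python3 - <<'E'
from h import *
c=ctrl.capture("scene");i=c["image"][170:250,310:400,::-1];cv2.imwrite("pics/s3.png",cv2.resize(i,None,fx=7,fy=7,interpolation=2))
E
```

```text
time_s: 9.05
eef_pos: [643.4, -153.8, 129.3]
force: [20.9, -1.5, -8.4]
grip_force: 9.7
```

View pics/s3.png

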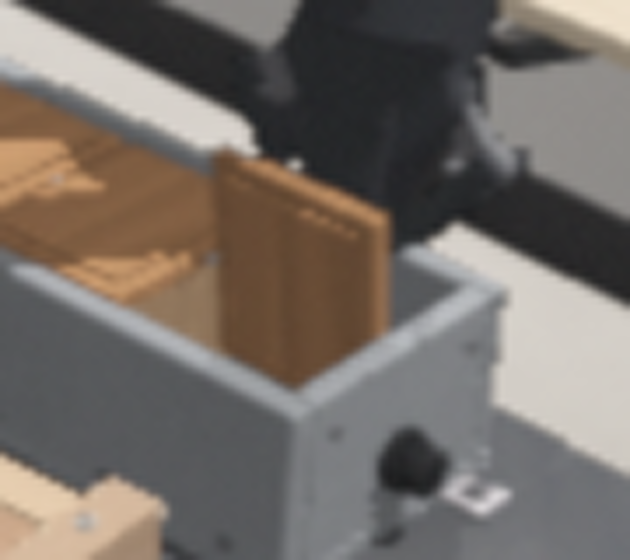

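Cover 4 looks upright. The 21 N reaction, split evenly over the pads, fits the cover being at its stop. Backing off and lifting clear.

```bash
python3 -m creep '[[[0.15,0,0,0,0,0],[0.27,0,0,0,0,0],[0.27,0,0,0,0,0],[0.27,0,0.3,0,0,0],[0.27,0,1,0,0,0],[0.27,0,2.2,0,0,0],[0.27,0,3.5,0,0,0],[0.27,0,5,0,0,0],[0.27,0,6,0.13,-2,0],[0.27,0,6,0.13,-2,0],[0.27,0,6,0.13,-2,0],[0.27,0,6,0.13,-2,0],[-2,6,6,0.13,-2,0],[-4,10,6,0.13,-2,0],[-4,12,6,0.13,-2,0],[-4,12,6,0.13,-2,0],[-4,12,6,0.13,-2,0],[-4,12,6,0.13,-2,0],[-4,12,6,0.13,-2,0],[-4,12,6,0.13,-2,0]]]'| egrep 'time|eef_p|force'
python3 - <<'E'
from h import *
a=[]
for n,(x0,y0,x1,y1) in(("scene",(310,160,400,250)),("top",(270,140,360,230))):
    i=ctrl.capture(n);
    if n=="scene":
        u=np.array([.998,.066]);v=np.array([-.066,.998])
        for th in(1.25,1.35,1.45):
            p=np.array([599,-32])+(6+7*np.sin(th)-54*np.cos(th))*u-123*v
            z=77+7*np.cos(th)+54*np.sin(th)
            print(th,[(proj(i,[*(p+k*v),z])[0]-[310,160]).round(1)*6 for k in(39,-39)])
    a.append(cv2.resize(i["image"][y0:y1,x0:x1,::-1],(400 if n=="top" else 540,)*1+(540,),interpolation=2) if 0 else cv2.resize(i["image"][y0:y1,x0:x1,::-1],(400,400),interpolation=2))
cv2.imwrite("pics/f.png",np.hstack(a))
E
```

```text
time_s: 10.77
eef_pos: [539.5, 149.6, 278.3]
force: [0.1, -0.8, -0.1]
grip_force: 0.0
1.25 [array([180., 189.]), array([322.8, 253.2])]
1.35 [array([187.8, 183. ]), array([331.2, 247.2])]
1.45 [array([196.2, 178.2]), array([339. , 241.8])]
```

View pics/f.png

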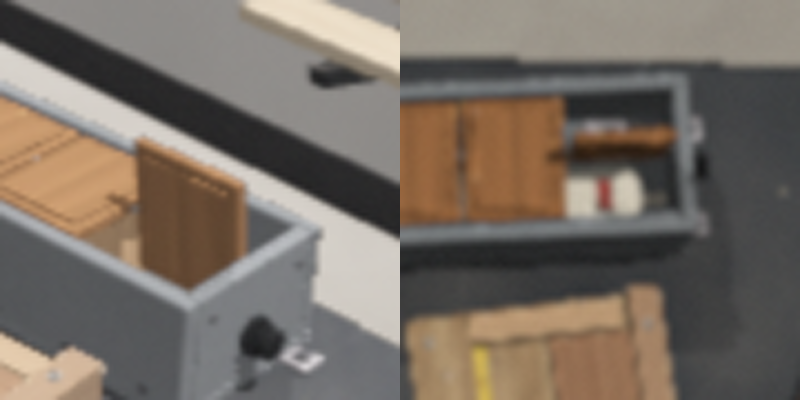

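The left panel shows cover 4 upright (crop px 137–245, 140–290). The predicted edges can't tell 1.35 from 1.45 at this scale, so I'll check the angle from close by with the wrist camera.

```bash
python3 -m creep '[[[1.5,-4,0.5,0,0,0],[3.4,-10.4,0.5,0,0,0],[3.4,-10.4,0.5,0,0,0],[3.4,-10.4,0.5,0,0,0],[3.4,-10.4,0.5,0,0,0],[3.4,-10.4,0.5,0,0,0],[3.4,-10.4,0.5,0,0,0],[3.4,-10.4,0.5,0,0,0],[3.4,-10.4,0.5,0,0,0],[3.4,-10.4,0.5,0,0,0],[3.4,-10.4,0.5,0,0,0],[3.4,-10.4,0.5,0,0,0]]]'| egrep 'time|eef_p|force'
python3 - <<'E'
from h import *
c=ctrl.capture("wrist");im=c["image"][:,:,::-1].copy()
u=np.array([.998,.066]);v=np.array([-.066,.998]);o=np.array([599,-32])
for th in(1.25,1.35,1.45):
  for s in(-54,42):
    p=o+(6+7*np.sin(th)+s*np.cos(th))*u-123*v;z=77+7*np.cos(th)-s*np.sin(th)
    print(th,s,proj(c,[[*(p+k*v),z] for k in(39,-39)]).round(1).tolist())
print("c3 far/near",proj(c,[[*(o+s*u-41*v),84] for s in(48,-48)]).round(1).tolist())
cv2.imwrite("pics/w4.png",im)
E
```

```text
time_s: 11.87
eef_pos: [626.2, -112.5, 291.9]
force: [0.8, 0.1, -0.6]
grip_force: 0.0
1.25 -54 [[274.2, 184.2], [164.9, 184.0]]
1.25 42 [[275.1, 195.0], [197.6, 194.8]]
1.35 -54 [[274.1, 191.8], [165.3, 191.6]]
1.35 42 [[275.1, 190.8], [197.7, 190.7]]
1.45 -54 [[274.2, 199.2], [165.9, 199.0]]
1.45 42 [[275.1, 186.6], [197.7, 186.5]]
c3 far/near [[322.7, 230.9], [327.7, 119.5]]
```

View pics/w4.png

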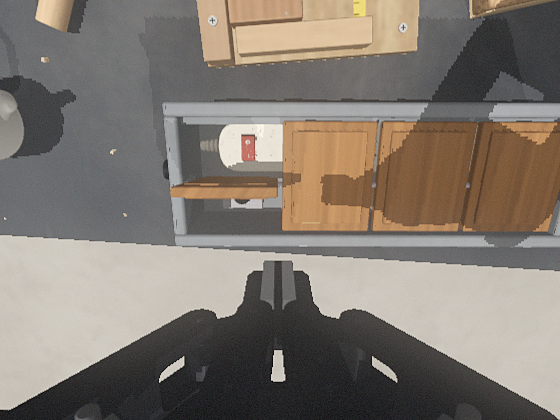

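The wrist view shows cover 4's top edge reaching row ~198. The prediction is 199 for 1.45 rad and 192 for 1.35. Cover 3's far edge is at ~231, as predicted, so the hatch is at its stop and the arm is clear.

```bash
python3 -c "
from rig import ctrl
print(ctrl.finish_job())"
```

```text
the job is handed in; nothing more can be done
None
```

Covers 1 to 3 turned out to be packed; cover 4 is the hatch, pushed fully open to its stop (about 1.45 rad by the wrist camera) and left open, and the job is handed in at about 12 s with the arm clear.

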